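# Tug-test the card clips and sort out the weak one

## Robot

A 6-joint arm with a two-finger parallel gripper is mounted at the origin on the work surface. World frame = base frame: x ahead of the robot, y to its left, z up, the work surface at z = 0. Lengths are in m, angles in rad, forces in N, time in s.
With the tool pointing down it reaches from about 0.3 to 0.775 m from the base axis. Payload 14.6 kg.
Tool frame: the origin (TCP) lies on the centre line of the jaws, within the pads' length; the fingertips stand 19 mm ahead of it and the grasp point (between the pads) is the TCP; z points along the fingers, x is the direction in which the jaws open and shut, and the axes are right-handed (so a half turn about z gives the same grasp; the last joint's range is limited). The gripper opens to 94 mm and grips with 3 to 60 N. Pads are 16 mm wide; open, the fingers measure 119 mm over their backs; the gripper's body (75 mm by 177 mm) begins 78 mm behind the grasp point.
Start: joints at [-1.376, 0.3, 1.521, -0, 1.321, -0.067], TCP at [0.142, -0.531, 0.224] pointing down, gripper open.
Joint ranges: [-3.03, 3.03], [-0.79, 2.21], [0.23, 2.52], [-1.04, 4.18], [0, 3.07], [-2.55, 2.55]. Speed limits (rad/s): [2.22, 2.22, 2.57, 3.14, 3.14, 3.14].

## Interface

Orientations are given as [roll, pitch, yaw] about the fixed x, y, z axes, in that order (R = Rz(yaw) Ry(pitch) Rx(roll)).
In Python, from station import ctrl, imaging gives the robot as it stands.
- The arm moves only by the shell command python3 -m handwheel 'ROWS' [OPENING] [FORCE]. ROWS is JSON, a list that holds one entry, the list of rows, each a list of 4 numbers: the shift along the tool's x, y, z in m, then the turn about the tool's z in rad. A call has 1 to 10 rows; each row shifts and turns the pose as measured when the row begins, along the tool's axes as they then stand; what a row does not reach is not made up. A row lasts 1/10 s, in which the tool goes at most 50 mm and 8.59 degrees, less where a joint would pass 70% of its speed; a pose out of reach is approached as far as the arm can. A call is refused whole if a number of a shift passes 0.05 or a number of a turn 0.15, either way. A call with a gripper value outside its range is refused whole. OPENING is the finger opening in m, from 0 to 0.094, set as the call begins (- or left out, the last holds). The fingers move at their own pace and stop on an object; FORCE is the grip in N (left out, the last holds). Time passes only in rows, so rows that do not move let the fingers close. It gives the time, the measured TCP pose, the force and the opening at its end, in the units of the state.
- ctrl.get_obs(): the state, without advancing time (a new reading comes with each control period).
- imaging.camera(name): name is "side" or "top"; returns the picture (420x560x3 uint8, red, green, blue); there is no depth.
- imaging.camera_model(name): a dict with "camera_matrix" (3x3 intrinsics, pixels), "k1" (the pictures are not rectified: a ray, as slopes to the right and down, at radius r is drawn at 1 + k1 r^2 times it, then the intrinsics apply), "position" and "attitude" of the camera in the world. Camera axes: x right, y up, looking along -z (the intrinsics and any distortion apply to the point x, -y, -z); pixel columns grow to the right and rows downward; lengths in m; the calibration is good to about 2 mm. A picture is of the moment at which its call begins. camera_model takes no time and is no camera call.
- ctrl.hand_in(): hands the job in, once; it reports no verdict.
The state is a dict: "time_s": time; "qpos": joint angles; "joint_vel": joint speeds; "tau": joint torques, N m; "ee_pos": TCP position; "eef_rot": TCP orientation; "force": force on the tool from outside, world axes, zero at the start; "moment": the same for the moment, N m; "grip_width": finger opening in m.
Only numpy, scipy, OpenCV 4.12 (cv2) and the standard library are available. Lean on these libraries where they do the work, as an engineer would, in place of code of your own. Each camera call takes 0.05 s, during which the arm holds its last target. There are 200 camera calls.

## Task

Test the gym's three card clips by drawing each yellow card towards the robot by its upright lip: a sound clip keeps its card and rides along with it, so bring it to the green front end of its track and leave it there with its card still gripped in place. The one weak clip lets its card slip: draw that card clear of the jaw and leave it lying flat, and only then push the empty clip back to the red end of its track. Leave the other things on the table where they are.

Things in the scene. Friction and masses are not known exactly. Their poses are not given: they have to be found in the camera images.
- clip_a (a joint): where this clip stands on its track, m: -0.045 = against the green stops at the front end (the robot's side), +0.045 = against the red stop at the back end; starts at 0, the middle. It slides with a steady drag of about 5 N and stays where it is left. The three clips look alike; one is weak
- clip_a_bar (a point): middle of the front face of this clip's orange crossbar: 88 mm wide, from 36 to 60 mm above the table; a fingertip can push the clip back here, along +x. x axis: along the track from front (green) to back (red) end; z up. Behind this face the clip is 70 mm long, 88 mm wide, 60 mm high, its thin steel lever rising to about 85 mm
- card_a_lip (a point): middle of the upright lip at the front end of this clip's loose yellow card, 30 mm above the card's underside. Lip 8 mm thick, 64 mm wide, top 45 mm above the underside. x axis: along the card to the clip; z up. As clipped, 96 mm in front of the bar face; the space between (92 mm) is open from above: fingertips there can hook the lip and draw it to -x
- card_a_tail (a point): middle of the rear edge of the same card, on its underside. Stiff card 130 mm long, 64 mm wide, 5 mm thick, 50 g, flat on the track with its underside 20 mm above the table. The jaw holds its last 25 mm; drawn 25 mm out, it is free. A sound clip holds over 12 N before the card slips, the weak one under 3 N
- track_a_front (a point): middle of the front end of this clip's fixed track, on its underside: a plate 290 x 100 mm, 12 mm thick, with two 8 mm high rails that carry the card; x axis from front to back. Small green stops at the sides reach 38 mm above the table; with the clip at the front end its bar face lies 120 mm behind this point, at the back end 210 mm
- clip_b (a joint): where this clip stands on its track, m: -0.045 = against the green stops at the front end (the robot's side), +0.045 = against the red stop at the back end; starts at 0, the middle. It slides with a steady drag of about 5 N and stays where it is left. The three clips look alike; one is weak
- clip_b_bar (a point): middle of the front face of this clip's orange crossbar: 88 mm wide, from 36 to 60 mm above the table; a fingertip can push the clip back here, along +x. x axis: along the track from front (green) to back (red) end; z up. Behind this face the clip is 70 mm long, 88 mm wide, 60 mm high, its thin steel lever rising to about 85 mm
- card_b_lip (a point): middle of the upright lip at the front end of this clip's loose yellow card, 30 mm above the card's underside. Lip 8 mm thick, 64 mm wide, top 45 mm above the underside. x axis: along the card to the clip; z up. As clipped, 96 mm in front of the bar face; the space between (92 mm) is open from above: fingertips there can hook the lip and draw it to -x
- card_b_tail (a point): middle of the rear edge of the same card, on its underside. Stiff card 130 mm long, 64 mm wide, 5 mm thick, 50 g, flat on the track with its underside 20 mm above the table. The jaw holds its last 25 mm; drawn 25 mm out, it is free. A sound clip holds over 12 N before the card slips, the weak one under 3 N
- track_b_front (a point): middle of the front end of this clip's fixed track, on its underside: a plate 290 x 100 mm, 12 mm thick, with two 8 mm high rails that carry the card; x axis from front to back. Small green stops at the sides reach 38 mm above the table; with the clip at the front end its bar face lies 120 mm behind this point, at the back end 210 mm
- clip_c (a joint): where this clip stands on its track, m: -0.045 = against the green stops at the front end (the robot's side), +0.045 = against the red stop at the back end; starts at 0, the middle. It slides with a steady drag of about 5 N and stays where it is left. The three clips look alike; one is weak
- clip_c_bar (a point): middle of the front face of this clip's orange crossbar: 88 mm wide, from 36 to 60 mm above the table; a fingertip can push the clip back here, along +x. x axis: along the track from front (green) to back (red) end; z up. Behind this face the clip is 70 mm long, 88 mm wide, 60 mm high, its thin steel lever rising to about 85 mm
- card_c_lip (a point): middle of the upright lip at the front end of this clip's loose yellow card, 30 mm above the card's underside. Lip 8 mm thick, 64 mm wide, top 45 mm above the underside. x axis: along the card to the clip; z up. As clipped, 96 mm in front of the bar face; the space between (92 mm) is open from above: fingertips there can hook the lip and draw it to -x
- card_c_tail (a point): middle of the rear edge of the same card, on its underside. Stiff card 130 mm long, 64 mm wide, 5 mm thick, 50 g, flat on the track with its underside 20 mm above the table. The jaw holds its last 25 mm; drawn 25 mm out, it is free. A sound clip holds over 12 N before the card slips, the weak one under 3 N
- track_c_front (a point): middle of the front end of this clip's fixed track, on its underside: a plate 290 x 100 mm, 12 mm thick, with two 8 mm high rails that carry the card; x axis from front to back. Small green stops at the sides reach 38 mm above the table; with the clip at the front end its bar face lies 120 mm behind this point, at the back end 210 mm
- dumbbell: pink dumbbell, 180 mm long, 60 mm high, lying on the table; a bystander; origin in the middle of its underside
- bottle: blue water bottle, 68 mm across, 200 mm tall, standing; a bystander; origin in the middle of its underside
- screwdriver: screwdriver, 170 mm long, lying between two tracks; a bystander; origin in the middle of its underside near the handle's middle
- stopwatch: black stopwatch, 48 mm across, 14 mm high, lying between two tracks; a bystander; origin in the middle of its underside
- weight_plate: dark weight plate, 140 mm across, 24 mm high, lying flat; a bystander; origin in the middle of its underside
- cup: white mug, 80 mm across, 95 mm tall, standing; a bystander; origin in the middle of its underside
Mind the look-alikes: they are no part of the job. What is shaped like the part that bears card_b_lip but turquoise is not meant. Leave any turquoise look-alike of the part that bears card_c_lip alone.

How it is judged:
By the outcome, as a careful person would: the job done as asked, in the order asked, and still so for the second after the job is handed in, with the robot touching nothing.
It also fails if it takes over 58 s, if anything falls off the work surface, if the arm or the gripper's body presses on something with over 40 N, if the wrist force passes 120 N, or if a joint passes its speed limit or range.

## Working session

There is one attempt and no reset: what is moved stays moved. The work goes in short steps, Python scripts to look and compute and a shell command to move; the robot and the scene stay as the last step left them, time stands still between calls to the robot, and variables do not carry over. Pictures are saved under pics/ and viewed, about 8 in all and at most 12, crops included, and the job is handed in when it is done.

```bash
mkdir -p pics; cat > h.py <<'E'
import numpy as np,cv2
from scipy.spatial.transform import Rotation as R
from station import ctrl,imaging
def snap(name,fn=None):
    im=imaging.camera(name)
    if fn: cv2.imwrite('pics/'+fn,im[:,:,::-1])
    return im
def model(name):
    m=imaging.camera_model(name);A=np.array(m['attitude'],float)
    if A.shape==(3,3): Rm=A
    elif A.size==3: Rm=R.from_euler('xyz',A).as_matrix()
    else: Rm=None
    return np.array(m['camera_matrix']),m['k1'],np.array(m['position']),Rm
def pix2w(name,uv,z):
    K,k1,p,Rm=model(name);uv=np.atleast_2d(np.array(uv,float))
    s=(uv-K[:2,2])/[K[0,0],K[1,1]];u=s.copy()
    for _ in range(30): u=s/(1+k1*(u**2).sum(1,keepdims=True))
    d=np.c_[u[:,0],-u[:,1],-np.ones(len(u))]@Rm.T
    return p+d*((z-p[2])/d[:,2])[:,None]
def w2pix(name,P):
    K,k1,p,Rm=model(name);c=(np.atleast_2d(P)-p)@Rm
    u=np.c_[c[:,0]/-c[:,2],-c[:,1]/-c[:,2]];u=u*(1+k1*(u**2).sum(1,keepdims=True))
    return u*[K[0,0],K[1,1]]+K[:2,2]
E
python3 - <<'E'
from h import *
for n in('top','side'): print(imaging.camera_model(n)); snap(n,n+'0.png')
print(ctrl.get_obs())
E
```

```text
{'camera_matrix': array([[484.36391807,   0.        , 278.6120277 ],
       [  0.        , 484.36391807, 206.08263827],
       [  0.        ,   0.        ,   1.        ]]), 'k1': -0.012395350555943398, 'position': array([2.68390763e-01, 4.62228346e-04, 1.35976340e+00]), 'attitude': array([ 0.12537443,  0.0316196 , -1.59472043])}
{'camera_matrix': array([[427.25905863,   0.        , 274.94893038],
       [  0.        , 427.25905863, 211.20572461],
       [  0.        ,   0.        ,   1.        ]]), 'k1': 0.008861102771817331, 'position': array([-0.01992565,  0.83983641,  0.7491183 ]), 'attitude': array([ 0.93394688,  0.02185333, -2.62606477])}
{'time_s': 0.1, 'qpos': array([-1.37560430e+00,  3.00375773e-01,  1.52153170e+00, -2.42089980e-05,
        1.32068897e+00, -6.65799922e-02]), 'joint_vel': array([ 0.0002712 , -0.00424162, -0.0009486 ,  0.0010136 , -0.00143786,
        0.00139439]), 'tau': array([-6.61714912e-04, -5.32646334e+01, -3.53284371e+01,  7.09119765e-02,
        2.34872400e-02, -5.99852046e-05]), 'ee_pos': array([ 0.1422954 , -0.53104699,  0.2239595 ]), 'eef_rot': array([-3.14154927e+00,  1.00312669e-03, -1.30901828e+00]), 'force': array([ 0.87871016,  0.42114268, -0.0173511 ]), 'moment': array([ 0.04332903,  0.03379073, -0.00319288]), 'grip_width': 0.0938365969312553}
```

View pics/top0.png

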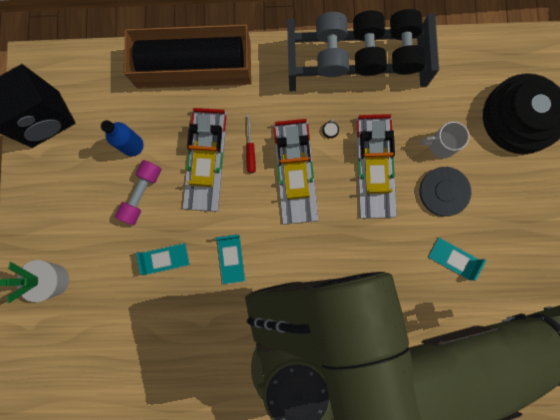

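View pics/side0.png

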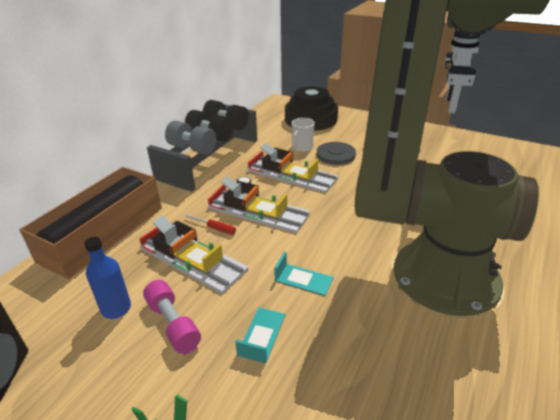

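```bash
python3 - <<'E'
from h import *
im=cv2.imread('pics/top0.png')
c=im[100:230,175:405]; c=cv2.resize(c,None,fx=3.4,fy=3.4,interpolation=cv2.INTER_CUBIC); c=np.clip(c*1.3,0,255).astype('uint8')
cv2.imwrite('pics/crop0.png',c)
hsv=cv2.cvtColor(im,cv2.COLOR_BGR2HSV)
# yellow cards
m=cv2.inRange(hsv,(22,150,90),(32,255,255)); 
n,l,s,ce=cv2.connectedComponentsWithStats(m)
for i in range(1,n):
    if s[i,4]>60: print('yellow',s[i],ce[i],pix2w('top',ce[i],.025)[0])
# check the camera model with the TCP? arm hidden; print track scale
P=pix2w('top',[[184,207],[217,210]],.012);print(P,np.linalg.norm(P[0]-P[1]))
E
```

```text
yellow [188 151  28  36 459] [202.5708061  168.88235294] [0.54941082 0.25067963 0.025     ]
yellow [365 157  27  35 489] [377.00204499 174.88139059] [ 0.51757291 -0.23750503  0.025     ]
yellow [284 162  26  36 481] [295.86070686 180.15800416] [ 0.50932269 -0.01131519  0.025     ]
[[0.44416245 0.30631268 0.012     ]
 [0.43304355 0.21274318 0.012     ]] 0.09422781427273658
```

View pics/crop0.png

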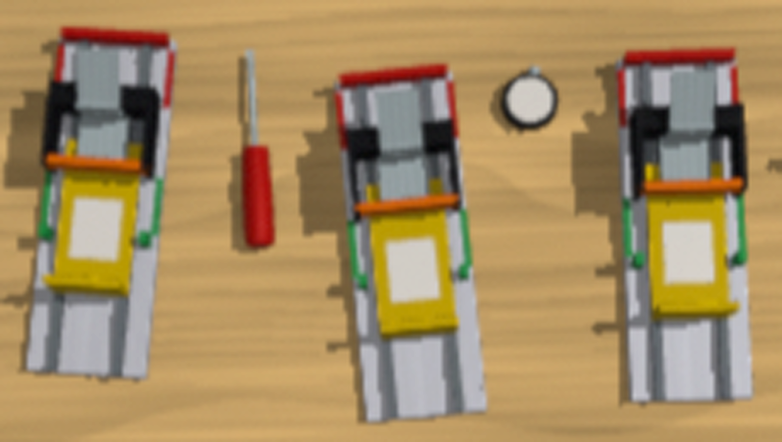

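The crop shows the three yellow cards on their tracks at full-image px (203,169), (296,180) and (377,175). The look-alikes are turquoise, at (163,259), (231,258) and (457,259), and I'm leaving those alone.

```bash
python3 - <<'E'
from h import *
f=lambda p:np.array(p,float)/3.4+[175,100]-0.35
D={'L':([25,371],[147,378],[47,163],[141,169],[44,287],[130,292]),'M':([365,421],[485,410],[355,213],[458,205],[380,334],[457,328]),'R':([622,402],[751,400],[643,190],[743,189],[651,314],[738,313])}
for k,d in D.items():
    fr=pix2w('top',f(d[:2]),.012); br=pix2w('top',f(d[2:4]),.060); lp=pix2w('top',f(d[4:]),.065)
    F,B,L=fr.mean(0),br.mean(0),lp.mean(0); v=B-F
    w=fr[0]-fr[1]; wb=br[0]-br[1]
    print(k,'F',F.round(4),'B',B.round(4),'lip',L.round(4),'|FB|',np.hypot(*v[:2]).round(4),'yaw FB',np.arctan2(v[1],v[0]).round(3),'yaw w',np.arctan2(-w[0],w[1]).round(3),np.arctan2(-wb[0],wb[1]).round(3),'W',np.linalg.norm(w).round(4),np.linalg.norm(wb).round(4),'LB',np.hypot(*(B-L)[:2]).round(4))
E
```

```text
L F [0.435  0.2611 0.012 ] B [0.5995 0.2447 0.06  ] lip [0.497  0.2498 0.065 ] |FB| 0.1653 yaw FB -0.099 yaw w -0.085 -0.097 W 0.1021 0.0772 LB 0.1026
M F [ 0.3933 -0.0186  0.012 ] B [ 0.556 -0.008  0.06 ] lip [ 0.4558 -0.0147  0.065 ] |FB| 0.163 yaw FB 0.065 yaw w 0.065 0.048 W 0.0989 0.0831 LB 0.1004
R F [ 0.3995 -0.2326  0.012 ] B [ 0.5649 -0.2379  0.06  ] lip [ 0.4636 -0.2332  0.065 ] |FB| 0.1655 yaw FB -0.032 yaw w -0.012 -0.021 W 0.1051 0.0798 LB 0.1014
```

```bash
cat >> h.py <<'E'
T={'L':((.435,.2611),-.095),'M':((.3933,-.0186),.063),'R':((.3995,-.2326),-.022)}
def go(k,s,z,lat=0):
    "tool-axes shift to put the TCP at distance s along track k, height z"
    o=ctrl.get_obs();F,y=T[k];t=np.array([np.cos(y),np.sin(y)])
    P=np.r_[np.array(F)+s*t+lat*np.array([-t[1],t[0]]),z];Rm=R.from_euler('xyz',o['eef_rot']).as_matrix()
    e=o['ee_pos'];r=e[:2]-F
    dy=(o['eef_rot'][2]-(y-np.pi/2)+np.pi)%(2*np.pi)-np.pi
    print(k,'t',o['time_s'],'tcp',e.round(4),'s',(r@t).round(4),'lat',(r@[-t[1],t[0]]).round(4),'F',o['force'].round(1),'w',round(o['grip_width'],4),'shift',(Rm.T@(P-e)).round(4),'turn',round(dy,3))
E
python3 -m handwheel '[[[0,0,0,0.14],[0,0,0,0.14],[-0.03,-0.0355,0,0],[-0.03,-0.0355,0,0],[-0.03,-0.0355,0,0],[-0.03,-0.0355,0,0],[-0.03,-0.0355,0,0],[-0.03,-0.0355,0,0],[-0.03,-0.0355,0,0],[-0.03,-0.0355,0,0]]]' 0 10
python3 -c "from h import *;go('R',.104,.12)"
```

```text
time_s: 1.1
ee_pos: [0.4392, -0.2928, 0.2213]
eef_rot: [3.138, 0.006, -1.61]
force: [0.0, -1.0, 0.5]
grip_width: 0.0176
R t 1.1 tcp [ 0.4392 -0.2928  0.2213] s 0.0411 lat -0.0593 F [ 0.  -1.   0.5] w 0.0176 shift [-0.0598 -0.0622  0.1015] turn -0.017
```

```bash
python3 -m handwheel '[[[-0.03,-0.031,0,-0.017],[-0.03,-0.031,0,0],[0,0,0.045,0],[0,0,0.045,0],[0,0,0.01,0],[0,0,0,0]]]' >/dev/null
python3 - <<'E'
from h import *
go('R',.104,.052)
a=snap('side');b=snap('top')
a=cv2.resize(a[120:220,220:370],None,fx=4,fy=4);b=cv2.resize(b[100:250,300:450],None,fx=2.66,fy=2.66)
b=cv2.resize(b,(400,400));
cv2.imwrite('pics/r1.png',np.vstack([a,np.pad(b,((0,0),(0,200),(0,0)))])[:600*2,:,::-1][:600] if 0 else cv2.resize(np.vstack([a,np.pad(b,((0,0),(0,200),(0,0)))])[:,:,::-1],(450,600)))
E
```

```text
R t 1.7 tcp [ 0.5092 -0.2261  0.1186] s 0.1096 lat 0.0089 F [-0.1  0.5  0.7] w 0.0004 shift [0.0093 0.0055 0.0666] turn 0.008
```

View pics/r1.png

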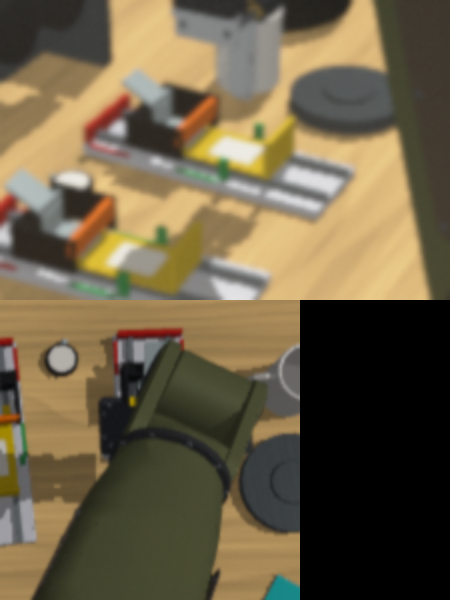

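The side view shows the closed fingers above the right-hand card's gap, between bar and lip. Next: descend, then draw.

```bash
python3 -m handwheel '[[[0.009,0.0055,0,0.008],[0,0,0.04,0],[0,0,0.02,0],[0,0,0.006,0],[0,0,0,0]]]' >/dev/null
python3 -c "from h import *;go('R',.085,.052)"
python3 -m handwheel '[[[0,0.010,0,0],[0,0.007,0,0],[0,0.003,0,0],[0,0,0,0]]]' ;python3 -c "from h import *;go('R',.085,.052)"
```

```text
R t 2.3 tcp [ 0.5064 -0.2415  0.062 ] s 0.1071 lat -0.0066 F [-0.6 -0.2  1.1] w 0.0004 shift [-0.0065  0.0222  0.0097] turn -0.005
time_s: 2.7
ee_pos: [0.4856, -0.2424, 0.066]
eef_rot: [-3.124, -0.005, -1.598]
force: [0.8, -0.4, 0.4]
grip_width: 0.0003
R t 2.7 tcp [ 0.4856 -0.2424  0.066 ] s 0.0863 lat -0.0079 F [ 0.8 -0.4  0.4] w 0.0003 shift [-0.008   0.0016  0.0139] turn -0.006
```

```bash
python3 -m handwheel '[[[-0.008,-0.003,0.014,-0.006],[0,0,0,0],[0,0,0,0]]]' >/dev/null
python3 -c "from h import *;go('R',.081,.052)"
for i in 1 ; do python3 -m handwheel '[[[0,0.004,0,0],[0,0.003,0,0],[0,0.003,0,0]]]';python3 -m handwheel '[[[0,0.003,0,0],[0,0.003,0,0]]]';python3 -m handwheel '[[[0,0.003,0,0],[0,0.003,0,0]]]'; done;python3 -c "from h import *;go('R',.081,.052)"
```

```text
R t 3.0 tcp [ 0.4897 -0.2338  0.0512] s 0.0902 lat 0.0008 F [ 0.1 -0.7 -1.2] w 0.0003 shift [ 0.0008  0.0092 -0.0009] turn 0.001
time_s: 3.3
ee_pos: [0.4797, -0.2333, 0.0508]
eef_rot: [-3.122, -0.006, -1.591]
force: [2.3, 0.0, -0.5]
grip_width: 0.0006
time_s: 3.5
ee_pos: [0.4731, -0.2333, 0.0508]
eef_rot: [-3.122, -0.006, -1.591]
force: [2.0, -0.4, 0.4]
grip_width: 0.0007
time_s: 3.7
ee_pos: [0.4666, -0.2333, 0.0509]
eef_rot: [-3.122, -0.006, -1.591]
force: [2.3, -0.8, -0.7]
grip_width: 0.0006
R t 3.7 tcp [ 0.4666 -0.2333  0.0509] s 0.0671 lat 0.0008 F [ 2.3 -0.8 -0.7] w 0.0006 shift [ 0.0008 -0.0139 -0.0009] turn 0.001
```

The 2 N drawing force is below the 5 N clip drag, which suggests this is the weak clip. I'll draw further and look.

```bash
python3 -m handwheel '[[[0,0.004,0,0],[0,0.004,0,0],[0,0.004,0,0]]]';python3 -m handwheel '[[[0,0.004,0,0],[0,0.004,0,0],[0,0.004,0,0]]]';python3 -m handwheel '[[[0,0.004,0,0],[0,0.003,0,0],[0,0,0,0]]]'
python3 - <<'E'
from h import *
go('R',.036,.052)
a=snap('side')[120:220,220:370]
cv2.imwrite('pics/r2.png',cv2.resize(a,None,fx=4,fy=4)[:,:,::-1])
E
```

```text
time_s: 4.0
ee_pos: [0.4536, -0.2331, 0.0507]
eef_rot: [-3.122, -0.006, -1.591]
force: [0.2, 0.4, -0.2]
grip_width: -0.0001
time_s: 4.3
ee_pos: [0.4403, -0.2328, 0.0505]
eef_rot: [-3.122, -0.006, -1.591]
force: [1.2, 1.0, 0.6]
grip_width: 0.0006
time_s: 4.6
ee_pos: [0.4321, -0.2327, 0.0504]
eef_rot: [-3.122, -0.006, -1.592]
force: [0.4, 0.6, 0.6]
grip_width: 0.0005
R t 4.6 tcp [ 0.4321 -0.2327  0.0504] s 0.0326 lat 0.0006 F [0.4 0.6 0.6] w 0.0005 shift [ 0.0007 -0.0034 -0.0015] turn 0.001
```

View pics/r2.png

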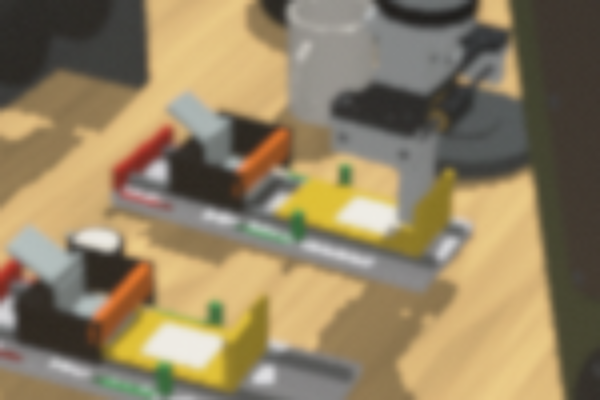

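The card is clear of the jaw and lying flat, and the clip has not moved, so this is the weak one. Now push the empty clip back.

```bash
python3 -m handwheel '[[[0,-0.004,-0.010,0],[0,-0.03,0,0],[0,-0.03,0,0],[0,-0.03,0,0],[0,-0.01,0,0],[0,0,0,0]]]' >/dev/null; python3 -c "from h import *;go('R',.150,.061)"
```

```text
R t 5.25 tcp [ 0.5417 -0.2348  0.0666] s 0.1422 lat 0.001 F [-1.1 -0.5  0.5] w 0.0007 shift [ 0.0009 -0.0077  0.0058] turn 0.001
```

```bash
python3 -m handwheel '[[[0.001,-0.005,0.006,0],[0,-0.008,0,0],[0,-0.008,0,0],[0,-0.008,0,0]]]'; python3 -m handwheel '[[[0,-0.008,0,0],[0,-0.008,0,0],[0,-0.005,0,0],[0,0,0,0]]]'; python3 -c "from h import *;go('R',.202,.061)"
```

```text
time_s: 5.65
ee_pos: [0.5702, -0.2364, 0.0612]
eef_rot: [-3.124, -0.005, -1.593]
force: [-6.3, 1.1, 1.2]
grip_width: 0.0004
time_s: 6.05
ee_pos: [0.5913, -0.2365, 0.0611]
eef_rot: [-3.13, -0.004, -1.593]
force: [-0.2, 0.9, 0.6]
grip_width: 0.0003
R t 6.05 tcp [ 0.5913 -0.2365  0.0611] s 0.1918 lat 0.0004 F [-0.2  0.9  0.6] w 0.0003 shift [ 0.0004 -0.0102  0.0002] turn -0.0
```

```bash
python3 -m handwheel '[[[0,-0.004,0,0],[0,-0.004,0,0]]]'|sed -n 2,4p; python3 -m handwheel '[[[0,-0.003,0,0]]]'|sed -n 2,4p; python3 -m handwheel '[[[0,-0.003,0,0]]]'|sed -n 2,4p; python3 -m handwheel '[[[0,-0.003,0,0]]]'|sed -n 2,4p;  python3 -c "from h import *;go('R',.202,.061)"
```

```text
ee_pos: [0.5986, -0.2365, 0.061]
eef_rot: [-3.133, -0.003, -1.593]
force: [-5.2, 1.3, 2.0]
ee_pos: [0.6014, -0.2366, 0.0611]
eef_rot: [-3.134, -0.002, -1.594]
force: [-5.3, 2.1, 3.0]
ee_pos: [0.6029, -0.2366, 0.0611]
eef_rot: [-3.139, -0.001, -1.594]
force: [-31.9, 2.2, 19.0]
ee_pos: [0.603, -0.2366, 0.0611]
eef_rot: [3.136, -0.0, -1.594]
force: [-36.7, 4.6, 21.7]
R t 6.55 tcp [ 0.603  -0.2366  0.0611] s 0.2035 lat 0.0005 F [-36.7   4.6  21.7] w 0.0003 shift [0.0005 0.0015 0.0001] turn -0.001
```

Clip R is at its red stop: force jumped to 32 N at s=0.2035. On to the middle clip.

```bash
python3 -m handwheel '[[[0,0.005,0,0],[0,0.01,-0.03,0],[0,0,-0.04,0],[0,0.01,0,-0.086],[-0.04,0.02,0,0],[-0.04,0.02,0,0],[-0.04,0.02,0,0],[-0.04,0.02,0,0],[-0.04,0.02,0,0],[0,0,0,0]]]'>/dev/null; python3 -c "from h import *;go('M',.104,.12)"
```

```text
M t 7.55 tcp [ 0.4614 -0.0384  0.135 ] s 0.0667 lat -0.024 F [ 0.1  0.5 -0.4] w 0.0006 shift [-0.0241 -0.0372  0.0151] turn -0.001
```

```bash
python3 -m handwheel '[[[-0.024,-0.036,0,0],[0,0,0.005,0],[0,0,0,0]]]'>/dev/null; python3 -c "from h import *;go('M',.104,.075)"
```

```text
M t 7.85 tcp [ 0.4977 -0.0112  0.1313] s 0.1047 lat 0.0009 F [-0.5 -0.4 -0.2] w 0.0002 shift [0.0008 0.0011 0.0563] turn -0.0
```

```bash
python3 -m handwheel '[[[0,0,0.04,0],[0,0,0.03,0],[0,0,0,0],[0,0,0.006,0],[0,0,0,0]]]'>/dev/null; python3 -c "from h import *;go('M',.092,.052)"
```

```text
M t 8.35 tcp [ 0.5    -0.0142  0.0563] s 0.1067 lat -0.0023 F [ 0.1  0.7 -0.7] w 0.0004 shift [-0.0023  0.0148  0.0041] turn -0.003
```

```bash
python3 -m handwheel '[[[-0.002,0.015,0.005,-0.003],[0,0,0,0],[0,0,0,0]]]'>/dev/null; python3 -c "from h import *;go('M',.081,.052)"
python3 -m handwheel '[[[0,0.004,0,0],[0,0.004,0,0]]]'|sed -n 2,4p;python3 -m handwheel '[[[0,0.003,0,0],[0,0.003,0,0]]]'|sed -n 2,4p;python3 -m handwheel '[[[0,0.003,0,0],[0,0.003,0,0]]]'|sed -n 2,4p;python3 -c "from h import *;go('M',.036,.052)"
```

```text
M t 8.65 tcp [ 0.4869 -0.0138  0.0547] s 0.0937 lat -0.0011 F [ 0.5 -1.4 -0.2] w 0.0004 shift [-0.0011  0.0127  0.0024] turn -0.001
ee_pos: [0.48, -0.0146, 0.0559]
eef_rot: [-3.121, -0.004, -1.509]
force: [-0.1, 0.4, 1.3]
ee_pos: [0.4744, -0.015, 0.0563]
eef_rot: [-3.119, -0.004, -1.509]
force: [5.9, 1.5, -3.3]
ee_pos: [0.4695, -0.0154, 0.0566]
eef_rot: [-3.115, -0.005, -1.509]
force: [5.7, 1.4, -3.0]
M t 9.25 tcp [ 0.4695 -0.0154  0.0566] s 0.0762 lat -0.0016 F [ 5.7  1.4 -3. ] w 0.0004 shift [-0.0015  0.0404  0.0036] turn -0.001
```

5.7 N steady, so the clip rides along. Continue to the front stops, gently at the end.

```bash
python3 -m handwheel '[[[0,0.004,0.0005,0],[0,0.004,0.0005,0],[0,0.004,0.0005,0]]]'|sed -n 2,4p;python3 -m handwheel '[[[0,0.004,0.0005,0],[0,0.004,0,0],[0,0.004,0,0]]]'|sed -n 2,4p;python3 -m handwheel '[[[0,0.004,0,0],[0,0.003,0,0],[0,0.002,0,0]]]'|sed -n 2,4p;python3 -c "from h import *;go('M',.037,.052)"
```

```text
ee_pos: [0.461, -0.0161, 0.0567]
eef_rot: [-3.104, -0.005, -1.509]
force: [7.6, 2.0, -0.2]
ee_pos: [0.4516, -0.0167, 0.0571]
eef_rot: [-3.095, -0.006, -1.509]
force: [5.3, -0.3, -4.7]
ee_pos: [0.4441, -0.0173, 0.0574]
eef_rot: [-3.089, -0.007, -1.509]
force: [6.6, 1.1, -4.3]
M t 10.15 tcp [ 0.4441 -0.0173  0.0574] s 0.0507 lat -0.0019 F [ 6.6  1.1 -4.3] w 0.0006 shift [-0.0019  0.014   0.0046] turn -0.002
```

```bash
for i in 1; do python3 -m handwheel '[[[0,0.004,0,0],[0,0.004,0,0]]]'|sed -n 2,4p;python3 -m handwheel '[[[0,0.003,0,0]]]'|sed -n 2,4p;python3 -m handwheel '[[[0,0.003,0,0]]]'|sed -n 2,4p;done;
python3 - <<'E'
from h import *
go('M',.037,.052)
a=snap('side')[140:240,190:340]
cv2.imwrite('pics/m1.png',cv2.resize(a,None,fx=4,fy=4)[:,:,::-1])
E
```

```text
ee_pos: [0.4375, -0.0178, 0.0576]
eef_rot: [-3.084, -0.007, -1.509]
force: [5.6, 1.2, -4.1]
ee_pos: [0.435, -0.018, 0.0577]
eef_rot: [-3.082, -0.007, -1.509]
force: [5.2, 1.7, -3.7]
ee_pos: [0.4326, -0.0182, 0.0578]
eef_rot: [-3.08, -0.007, -1.51]
force: [6.9, 1.3, -4.0]
M t 10.55 tcp [ 0.4326 -0.0182  0.0578] s 0.0393 lat -0.0021 F [ 6.9  1.3 -4. ] w 0.0005 shift [-0.0021  0.0026  0.0057] turn -0.002
```

View pics/m1.png

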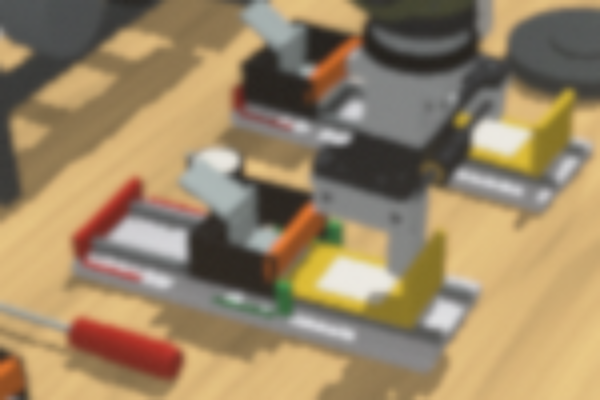

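```bash
python3 -m handwheel '[[[0,0.0012,0,0]]]'|sed -n '2p;4p';python3 -m handwheel '[[[0,0.0012,0,0]]]'|sed -n '2p;4p';python3 -m handwheel '[[[0,0.0012,0,0]]]'|sed -n '2p;4p';python3 -m handwheel '[[[0,0.0012,0,0]]]'|sed -n '2p;4p'
```

```text
ee_pos: [0.4319, -0.0183, 0.0581]
force: [11.7, 0.9, -5.9]
ee_pos: [0.432, -0.0184, 0.0585]
force: [11.8, 2.0, -7.2]
ee_pos: [0.4322, -0.0185, 0.0589]
force: [12.5, 1.9, -7.1]
ee_pos: [0.4323, -0.0185, 0.0593]
force: [11.4, 2.4, -6.9]
```

M is against its stops and the card has not slipped: the TCP stalled at about 12 N. Back off, rise, and go to the left clip.

```bash
python3 -m handwheel '[[[0,-0.006,0,0],[0,-0.012,0,0],[0,0,-0.04,0],[0,0,-0.04,0],[0,-0.01,0,0.08],[-0.045,-0.015,0,0.077],[-0.045,-0.015,0,0],[-0.045,-0.015,0,0],[-0.045,-0.015,0,0],[-0.03,0,0,0]]]'>/dev/null; python3 -c "from h import *;go('L',.104,.12);print(ctrl.get_obs()['eef_rot'])"
```

```text
L t 12.0 tcp [0.5355 0.1919 0.1497] s 0.1066 lat -0.0594 F [ 0.2 -0.3 -0.8] w 0.0002 shift [-0.0592  0.0057  0.0296] turn -0.016
[-3.06815096  0.00332489 -1.68164212]
```

```bash
python3 -m handwheel '[[[-0.04,0,0,-0.016],[-0.02,0.005,0.01,0],[0,0,0.01,0],[0,0,0,0]]]'>/dev/null; python3 -c "from h import *;go('L',.104,.055)"
```

```text
L t 12.4 tcp [0.538  0.2579 0.1277] s 0.1028 lat 0.0065 F [ 0.8 -1.1  0.2] w 0.0007 shift [0.0066 0.004  0.0726] turn 0.005
```

```bash
python3 -m handwheel '[[[0.006,0.002,0.03,0.005],[0,0.001,0.025,0],[0,0,0,0],[0,0,0,0]]]'>/dev/null; python3 -c "from h import *;go('L',.096,.052)"
```

```text
L t 12.8 tcp [0.5398 0.2479 0.0734] s 0.1056 lat -0.0032 F [ 0.1 -0.7  0.4] w 0.0005 shift [-0.0031  0.0111  0.0207] turn -0.004
```

```bash
python3 -m handwheel '[[[-0.003,0.006,0.021,-0.004],[0,0,0,0],[0,0,0,0]]]'>/dev/null; python3 -c "from h import *;go('L',.082,.052)"
python3 -m handwheel '[[[0,0.004,0,0],[0,0.004,0,0]]]'|sed -n '2,4p';python3 -m handwheel '[[[0,0.003,0.0003,0],[0,0.003,0.0003,0]]]'|sed -n '2,4p';python3 -m handwheel '[[[0,0.003,0.0003,0],[0,0.003,0.0003,0]]]'|sed -n '2,4p';python3 -c "from h import *;go('L',.037,.052)"
```

```text
L t 13.1 tcp [0.5379 0.2506 0.0567] s 0.1034 lat -0.0007 F [ 0.6 -0.2 -0.3] w 0.0007 shift [-0.0007  0.0217  0.003 ] turn -0.001
ee_pos: [0.5309, 0.2513, 0.0586]
eef_rot: [-3.061, 0.005, -1.668]
force: [-0.6, 0.6, -0.3]
ee_pos: [0.5247, 0.2521, 0.0588]
eef_rot: [-3.059, 0.006, -1.668]
force: [-0.4, -0.5, 0.7]
ee_pos: [0.5188, 0.2528, 0.0582]
eef_rot: [-3.058, 0.006, -1.668]
force: [8.0, -2.3, -0.8]
L t 13.7 tcp [0.5188 0.2528 0.0582] s 0.0842 lat -0.0003 F [ 8.  -2.3 -0.8] w 0.0007 shift [-0.0002  0.0476  0.0022] turn -0.002
```

```bash
python3 -m handwheel '[[[0,0.004,0,0],[0,0.004,0,0],[0,0.004,0,0]]]'|sed -n 2,4p;python3 -m handwheel '[[[0,0.004,0.0005,0],[0,0.004,0,0],[0,0.004,0,0]]]'|sed -n 2,4p;python3 -m handwheel '[[[0,0.004,0.0005,0],[0,0.004,0,0],[0,0.004,0,0]]]'|sed -n 2,4p;python3 -c "from h import *;go('L',.039,.052)"
```

```text
ee_pos: [0.5092, 0.2538, 0.0583]
eef_rot: [-3.05, 0.008, -1.668]
force: [7.1, -2.2, -1.1]
ee_pos: [0.5004, 0.2548, 0.0584]
eef_rot: [-3.041, 0.01, -1.668]
force: [7.6, -2.2, -1.0]
ee_pos: [0.4918, 0.2558, 0.0585]
eef_rot: [-3.031, 0.013, -1.668]
force: [7.1, -2.0, -1.6]
L t 14.6 tcp [0.4918 0.2558 0.0585] s 0.057 lat 0.0001 F [ 7.1 -2.  -1.6] w 0.0003 shift [0.0002 0.0186 0.0044] turn -0.002
```

```bash
python3 -m handwheel '[[[0,0.004,0,0],[0,0.004,0,0],[0,0.004,0,0]]]'|sed -n 2,4p;python3 -m handwheel '[[[0,0.003,0,0],[0,0.003,0,0]]]'|sed -n 2,4p;python3 -c "from h import *;go('L',.039,.052)"
```

```text
ee_pos: [0.4825, 0.2568, 0.0585]
eef_rot: [-3.023, 0.015, -1.668]
force: [7.8, -2.5, -0.4]
ee_pos: [0.4781, 0.2572, 0.0586]
eef_rot: [-3.018, 0.016, -1.668]
force: [6.6, -1.4, -1.1]
L t 15.1 tcp [0.4781 0.2572 0.0586] s 0.0433 lat 0.0002 F [ 6.6 -1.4 -1.1] w 0.0004 shift [0.0003 0.005  0.006 ] turn -0.002
```

```bash
python3 -m handwheel '[[[0,0.002,0,0]]]'|sed -n '2p;4p';python3 -m handwheel '[[[0,0.0015,0,0]]]'|sed -n '2p;4p';python3 -m handwheel '[[[0,0.0015,0,0]]]'|sed -n '2p;4p';
python3 - <<'E'
from h import *
go('L',.039,.052)
a=snap('side')[205:305,120:270]
cv2.imwrite('pics/l1.png',cv2.resize(a,None,fx=4,fy=4)[:,:,::-1])
E
```

```text
ee_pos: [0.4768, 0.2573, 0.0587]
force: [6.6, -1.2, -1.7]
ee_pos: [0.4759, 0.2574, 0.0587]
force: [6.2, -1.0, -1.9]
ee_pos: [0.475, 0.2575, 0.0587]
force: [9.3, -1.9, -2.6]
L t 15.4 tcp [0.475  0.2575 0.0587] s 0.0402 lat 0.0002 F [ 9.3 -1.9 -2.6] w 0.0005 shift [0.0003 0.002  0.0065] turn -0.002
```

View pics/l1.png

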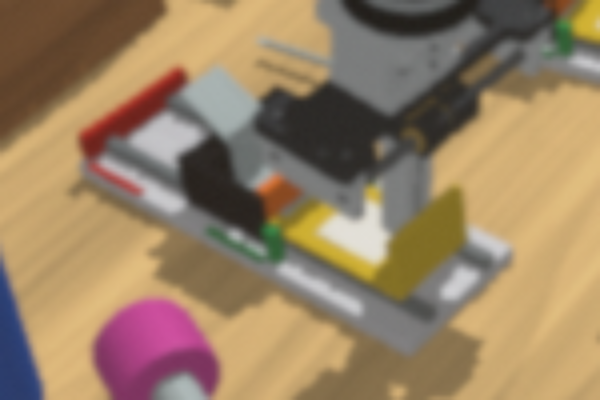

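```bash
python3 -m handwheel '[[[0,0.0012,0,0]]]'|sed -n '2p;4p';python3 -m handwheel '[[[0,0.0012,0,0]]]'|sed -n '2p;4p'
```

```text
ee_pos: [0.4749, 0.2575, 0.0588]
force: [13.0, -3.1, -6.4]
ee_pos: [0.475, 0.2575, 0.0589]
force: [12.6, -2.5, -6.7]
```

Stalled at the stop. Back off, rise clear, and swing away for final checks.

```bash
python3 -m handwheel '[[[0,-0.006,0,0],[0,-0.012,0,0],[0,0,-0.04,0],[0,0,-0.04,0],[0,0,-0.04,0],[0,0.04,-0.02,0],[0,0.04,0,0],[0,0.04,0,0],[0,0.04,0,0],[0,0,0,0]]]'
python3 - <<'E'
from h import *
b=snap('top','top9.png');a=snap('side','side9.png')
c=lambda p:cv2.resize(p,None,fx=3,fy=3,interpolation=cv2.INTER_CUBIC)
cv2.imwrite('pics/fin_top.png',cv2.resize(cv2.imread('pics/top9.png')[95:235,170:410],None,fx=3.3,fy=3.3,interpolation=cv2.INTER_CUBIC))
cv2.imwrite('pics/fin_side.png',cv2.resize(cv2.imread('pics/side9.png')[130:300,100:360],None,fx=3,fy=3,interpolation=cv2.INTER_CUBIC))
E
```

```text
time_s: 16.65
ee_pos: [0.3151, 0.2704, 0.1849]
eef_rot: [-3.009, 0.02, -1.67]
force: [0.5, 0.1, 1.2]
grip_width: 0.0004
```

View pics/fin_top.png

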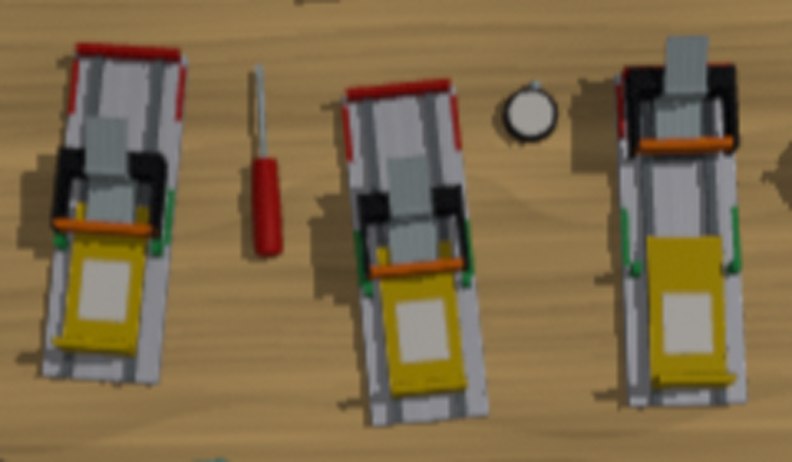

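View pics/fin_side.png

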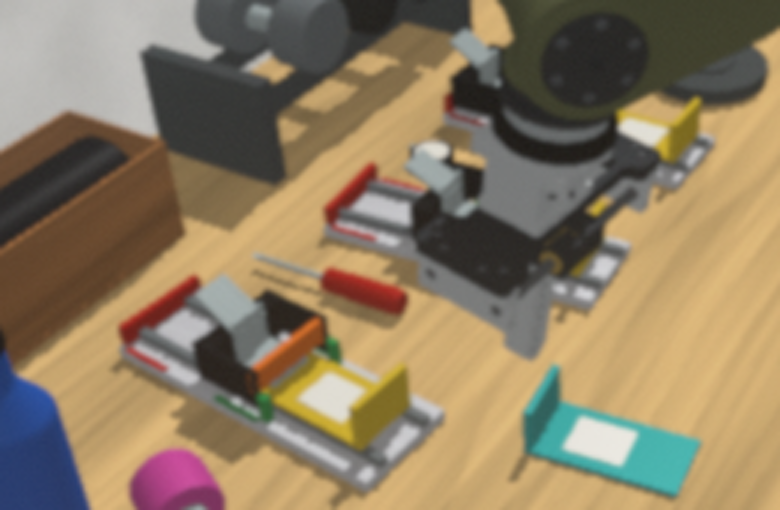

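The top view shows the left and middle clips at the green stops with their cards under the bars, and the right clip at the red end with its card free and flat. The other things look unmoved. Before handing in I'll check the distances.

```bash
python3 - <<'E'
from h import *
f=lambda p:np.array(p,float)/3.3+[170,95]-0.35
for k,b,l in(('L',([53,229],[152,234]),([55,346],[138,352])),('M',([370,275],[465,268]),([390,394],[466,388])),('R',([638,149],[733,148]),([650,383],[735,382]))):
    B=pix2w('top',f(b),.06).mean(0);L=pix2w('top',f(l),.065).mean(0);F=np.r_[T[k][0],0]
    print(k,'F-bar',np.hypot(*(B-F)[:2]).round(4),'lip-bar',np.hypot(*(B-L)[:2]).round(4))
a=cv2.imread('pics/top0.png');b=cv2.imread('pics/top9.png')
d=cv2.absdiff(a,b).max(2)
for n,(x0,y0,x1,y1) in dict(bottle=(95,115,150,160),dumb=(112,158,165,228),driver=(240,110,262,178),watch=(320,118,342,140),plate=(418,165,475,218),cup=(422,120,470,160),t1=(130,240,192,275),t3=(425,235,490,282)).items(): print(n,(d[y0:y1,x0:x1]>40).sum())
E
```

```text
L F-bar 0.1192 lip-bar 0.0996
M F-bar 0.1188 lip-bar 0.1001
R F-bar 0.2095 lip-bar 0.196
bottle 0
dumb 0
driver 0
watch 0
plate 0
cup 0
t1 2022
t3 0
```

```bash
python3 -c "from h import *;print(ctrl.hand_in())"
```

```text
the job is handed in; nothing more can be done
None
```

The job is done and handed in at about 17 s of the 58 s allowed; no verdict was reported.

- **Weak clip:** the right-hand clip (y ≈ -0.23) let its card slip at about 2 N. I drew the card about 48 mm out, so it is clear of the jaw and flat on its track. Only then did I push the empty clip back to the red stop, where the force jumped to about 32–37 N. Its bar face now measures 209.5 mm from the track front (210 mm expected).
- **Sound clips:** the middle and left clips rode along at about 6–8 N and stalled against the green stops at about 12–13 N, without the card slipping. That is around the 12 N a sound clip is only guaranteed to hold. Their bar faces measure 119 mm from the track front (120 mm expected). The bar-to-lip distance is 100 mm on both, unchanged from the start (about 100–103 mm) within measuring error, so the cards are still gripped.
- **Other things:** the bottle, dumbbell, screwdriver, stopwatch, weight plate, mug and the rightmost turquoise look-alike show no change in the before/after top pictures.
- **Failed or missing checks:** the image comparison did flag the area of the leftmost turquoise look-alike. I put that down to the parked arm covering it, as the fingers stayed well above it and nothing there was touched, but I did not confirm it. I did not compare the third turquoise piece by number.
- **Tilt:** the tool tilted up to about 0.13 rad over the pulls. It caused no trouble.

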